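Chock a tube against the stop of a sloping jig and fold its keeper down

TASK

A steel tube lies across the sloping plate of the jig and leans on the hinged keeper, which would be in the way when it is drilled. Set the wedge chock on the plate at the middle of the tube's low side and push it up the slope until the tube has rolled up and presses on the two rubber stops with about 10 N (at least 7 N; never more than 13 N on the stops). Let go of the chock, then fold the keeper right down by its handle so that the chock alone keeps the tube pressed on the stops, and leave the other things on the bench alone.

Things in the scene. Friction and masses are not known exactly. Their poses are not given: they have to be found in the camera images.
- tube: plain steel tube, 48 mm diameter, 180 mm long, about 0.6 kg, lying level across the slope of the jig plate. Origin on its axis, half way along; y runs along the tube. It can roll, so its x and z axes turn.
- chock: dark cast wedge chock with a rubber sole, 70 long, 44 wide, 42 mm high, 0.4 kg, loose on the bench. Origin: bottom of its toe, mid width; x points out of the toe (the way it is pushed), z up. Toe 3 mm thick; from it the face rises at 45 degrees to full height at x = -39 mm; flat top from there to the back at x = -70. Grip across the width near x = -50. It stays where it is let go on the slope.
- jig: fixed sloping tube jig. Origin on the bench under its middle; x level, pointing uphill; y left, z up. Its aluminium plate (220 mm along the slope, 136 wide) rises at 10 degrees towards +x. Two steel keeper uprights, 10 mm thick, stand beside the plate 78 mm left and right of the middle and reach 43 mm above it; the chock goes between them.
- plate (a point): middle of the jig plate's upper surface, 45 mm above the bench. The tube starts 6 mm (along the slope) downhill of it. With the chock flat on the plate and its face meeting the tube, its toe is 13 mm downhill of the line on which the tube rests. Pushing it with the tube rolling takes 5 to 10 N, more if it is pressed down on the plate; what the push rises above that bears on the stops (some 18 N in all).
- stop_bar: dark steel bar fixed across the upper part of the plate. Origin on the middle of its downhill face, 24 mm above the plate (the height of the tube's axis); axes as the plate's (x up the slope). Two screws with 16 mm wide rubber buffers point downhill from it, 45 mm left and right of the middle. They stand out 16 to 40 mm, both the same, differently each time, so the tube has 4 to 28 mm to roll. The pair gives 1 mm per 5 N, at most 4 mm.
- keeper (a joint): keeper's hinge angle: 0 upright (holding the tube), 1.5 rad folded right down towards the low edge of the plate. It is stiff and stays where it is left: about 5 N at the handle turns it.
- keeper_axis (a point): middle of the keeper's hinge shaft, which runs across the jig (along its y): 34 mm downhill of the jig's origin and 34 mm above the bench.
- keeper_handle (a point): middle of the keeper's black handle pin: 16 mm diameter, 44 mm long, level and parallel to the shaft, sticking out to the right (the jig's -y) of the right upright; 110 mm right of the jig's middle, 45 mm from the hinge axis. Push it over downhill and then down with shut fingers, or grip it.
- drawer_cabinet: tall grey steel drawer cabinet at the back of the bench, fixed; origin under its middle. 290 mm deep (along x), 370 mm wide, 530 mm high; all drawers are shut. The jig stands left of it and nearer the robot; pass well in front of it. Right of it stand some bottles and cans, up to 200 mm tall, at least 110 mm from the chock.
- sanding_block: cork sanding block, 64 x 102 x 29 mm, loose; leave it alone. Origin at the middle of its underside.
- electrical_tape: black roll of tape, 66 mm diameter, 19 mm thick, loose, lying flat; leave it alone. Origin at the middle of its underside.

How it is judged:
By the outcome, as a careful person would: the job done as asked, in the order asked, and still so for the second after the job is handed in, with the robot touching nothing.
It also fails if it takes over 72 s, if anything falls off the work surface, if the arm or the gripper's body presses on something with over 40 N, if the wrist force passes 120 N, or if a joint passes its speed limit or range.

ROBOT

A 6-joint arm with a two-finger parallel gripper is mounted at the origin on a cart in front of the work surface, level with it; the furniture and walls round the work are solid. World frame = base frame: x ahead of the robot, y to its left, z up, the work surface at z = 0. Lengths are in mm, angles in rad, forces in N, time in s.
With the tool pointing down it reaches from about 350 to 975 mm from the base axis. Payload 7.1 kg.
Tool frame: the origin (TCP) lies at the centre of the arm's flange, where the gripper is bolted on; the fingertips stand 182 mm ahead of it and the grasp point (between the pads) lies 163 mm ahead of it; z points along the fingers, y is the line along which they close (so a half turn about z gives the same grasp; the last joint's range is limited). The gripper opens to 88 mm and grips with 3 to 60 N. Pads are 20 mm wide; open, the fingers measure 115 mm over their backs; the gripper's body (75 mm by 178 mm) begins 61 mm behind the grasp point.
Start: joints at [1.085, 0.423, 1.63, -0, 1.089, -0.019], TCP at [281.237, 558.133, 404.675] pointing down, gripper open.
Joint ranges: [-3, 3], [-0.9, 2.11], [0.09, 2.58], [-1.31, 4.45], [0.11, 2.69], [-2.54, 2.54]. Speed limits (rad/s): [2.39, 2.39, 3.01, 3.14, 3.14, 3.14].

INTERFACE

Orientations are given as a rotation vector (axis times angle).
In Python, from workcell import readout, get_image, ctrl gives the robot as it stands.
- The arm moves only by the tool step_arm, never from a script. Its argument "targets" is a list that holds one entry, the list of rows, each a list of 7 numbers: the shift along the world's x, y, z as a fraction of full scale, then the turn, a rotation vector about the world's x, y, z as a fraction of full scale, then the opening, from 0 (shut) to 1 (fully open). In form: [[[dx, dy, dz, wx, wy, wz, claw], ...]]. A call has exactly 5 rows; each row shifts and turns the commanded pose from where the row before left it; what a row does not reach is not made up. Full scale, the value 1, is 0.05 m for a shift and 4 degrees for a turn. A row lasts 1/8 s, in which the tool goes at most 62.5 mm and 10.7 degrees, less where a joint would pass 70% of its speed; a pose out of reach is approached as far as the arm can. A call with a number of a shift or a turn outside -1 to 1 is refused whole. A call with a gripper value outside its range is refused whole. The fingers move at their own pace and stop on an object; the grip force is fixed at half the most. Time passes only in rows, so rows that do not move let the fingers close, or fill a call up. It gives the time, the measured TCP pose, the force, the opening and the grip force at its end, in the units of the state.
- readout.get_obs(): the state, without advancing time (a new reading comes with each control period).
- get_image(name): name is "scene" or "top"; returns a dict with "pixels" (384x512x3 uint8, red, green, blue), "intrinsics" (3x3 intrinsics, pixels), "k1" (the pictures are not rectified: a ray, as slopes to the right and down, at radius r is drawn at 1 + k1 r^2 times it, then the intrinsics apply), "extrinsics" (4x4, takes a point from world to camera coordinates). Camera axes: x right, y down, z forward; pixel columns grow to the right and rows downward; lengths in mm; the calibration is good to about 2 mm. A picture is of the moment at which its call begins. There is no depth.
- ctrl.close_job(): hands the job in; it is judged then, once.
The state is a dict: "t": time; "qpos": joint angles; "qvel": joint speeds; "joint_torque": joint torques, N m; "ee_pos": TCP position; "orientation": TCP orientation; "ft_force": force on the tool from outside, world axes, zero at the start; "moment": the same for the moment, N m; "width": finger opening in mm; "grasp_force": force on a finger pad.
Only numpy, scipy, OpenCV 4.12 (cv2) and the standard library are available. Lean on these libraries where they do the work, as an engineer would, in place of code of your own. Each camera call takes 0.05 s, during which the arm holds its last target. There are 200 camera calls.

## Working session

There is one attempt and no reset: what is moved stays moved. The work goes in short steps, Python scripts to look and compute and a tool call to move; the robot and the scene stay as the last step left them, time stands still between calls to the robot, and variables do not carry over. Pictures are saved under pics/ and viewed, at most 10 in all, crops included, and the job is handed in when it is done.

Besides the shell and the picture viewer there is one more tool, called after "Call:" as name([rows], argument=value, ...), one row to a line, values as JSON. step_arm: Moves the arm, as the interface text tells. Shift numbers are shares of 0.05 m and turn numbers shares of 4 degrees, none past 1 either way. Its arguments: {"type":"object","properties":{"targets":{"type":"array"}},"required":["targets"]}

```bash
mkdir -p pics; cat > h.py <<'E'
import numpy as np, cv2
from workcell import readout, get_image, ctrl
def snap(n,f=None):
    d=get_image(n); 
    if f: cv2.imwrite('pics/'+f,cv2.cvtColor(np.asarray(d['pixels']),cv2.COLOR_RGB2BGR))
    np.savez('last_'+n,**{k:np.asarray(d[k]) for k in d}); return d
def load(n): return dict(np.load('last_'+n+'.npz'))
def ray(d,u,v):
    K=np.asarray(d['intrinsics']);k=float(d['k1']);E=np.asarray(d['extrinsics'])
    p=np.array([(u-K[0,2])/K[0,0],(v-K[1,2])/K[1,1]]);q=p.copy()
    for _ in range(20): q=p/(1+k*(q@q))
    R=E[:3,:3];return -R.T@E[:3,3],R.T@np.array([q[0],q[1],1])
def onz(d,u,v,z):
    c,r=ray(d,u,v);return c+r*(z-c[2])/r[2]
def proj(d,P):
    K=np.asarray(d['intrinsics']);k=float(d['k1']);E=np.asarray(d['extrinsics'])
    c=E[:3,:3]@np.asarray(P,float)+E[:3,3];q=c[:2]/c[2];q=q*(1+k*(q@q))
    return np.array([K[0,0]*q[0]+K[0,2],K[1,1]*q[1]+K[1,2]])
E
python3 - <<'E'
from h import *
for n in('scene','top'):
    d=snap(n,n+'0.png');print(n,d['k1'],np.round(d['extrinsics'],3).tolist(),np.asarray(d['intrinsics']).tolist())
print(readout.get_obs())
E
```

```text
scene -0.10522988277818132 [[0.821, -0.57, -0.005, -477.632], [-0.38, -0.541, -0.751, 336.535], [0.426, 0.618, -0.661, 751.501], [0.0, 0.0, 0.0, 1.0]] [[359.581579107907, 0.0, 256.02772440388634], [0.0, 359.581579107907, 196.17224036113757], [0.0, 0.0, 1.0]]
top 0.04995136018166313 [[-0.005, -1.0, -0.005, 102.196], [-0.996, 0.005, -0.092, 635.896], [0.092, 0.005, -0.996, 1187.649], [0.0, 0.0, 0.0, 1.0]] [[444.69013315880477, 0.0, 255.63764273554432], [0.0, 444.69013315880477, 191.0746485347808], [0.0, 0.0, 1.0]]
{'t': 0.1, 'qpos': array([ 1.08502245e+00,  4.23726429e-01,  1.63058683e+00, -1.06385893e-05,
        1.08860073e+00, -1.90138157e-02]), 'qvel': array([ 1.62692564e-03, -2.25491290e-04,  1.67125473e-05, -2.38560865e-03,
        6.59893113e-04,  1.27870685e-03]), 'joint_torque': array([-3.04393589e-04, -5.45613313e+01, -2.74323875e+01,  6.44706097e-02,
        1.88124290e-02, -3.35842083e-05]), 'ee_pos': array([281.11762438, 557.93319742, 404.01350229]), 'orientation': array([-7.26465552e-01, -3.05611393e+00,  2.01328034e-03]), 'ft_force': array([-0.0799795 ,  0.18700973, -0.31418637]), 'moment': array([-0.01693601, -0.01477264,  0.03756433]), 'grasp_force': 0.0, 'width': 87.92225990455339}
```

View pics/scene0.png

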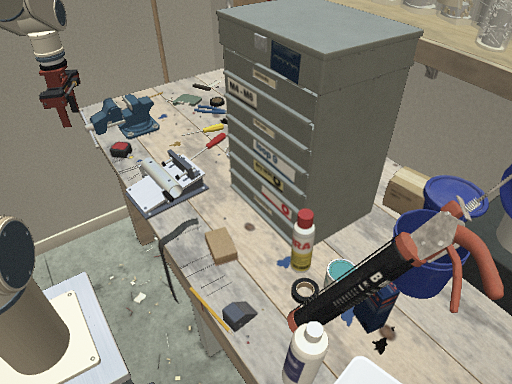

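View pics/top0.png

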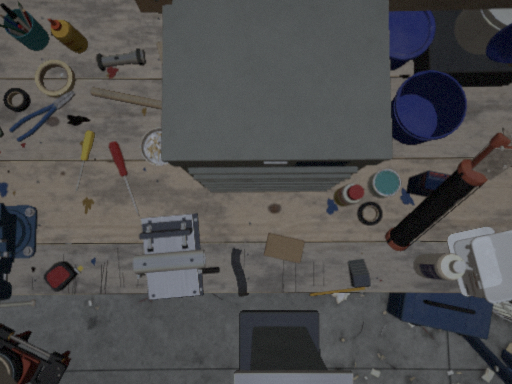

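```bash
python3 - <<'E'
from h import *
t=cv2.imread('pics/top0.png');s=cv2.imread('pics/scene0.png')
def c(i,x,y,w,h,k): return cv2.resize(i[y:y+h,x:x+w],None,fx=k,fy=k,interpolation=cv2.INTER_CUBIC)
A=c(t,125,205,100,100,4);B=c(t,335,250,50,50,4);C=c(s,120,140,100,80,4);D=c(s,210,285,60,50,4)
o=np.zeros((600,800,3),np.uint8)
def put(i,x,y):
    h=min(i.shape[0],600-y);w=min(i.shape[1],800-x);o[y:y+h,x:x+w]=i[:h,:w]
put(A,0,0);put(B,0,400);put(C,400,0);put(D,400,350)
cv2.imwrite('pics/c1.png',o)
E
```

```text
(no output)
```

View pics/c1.png

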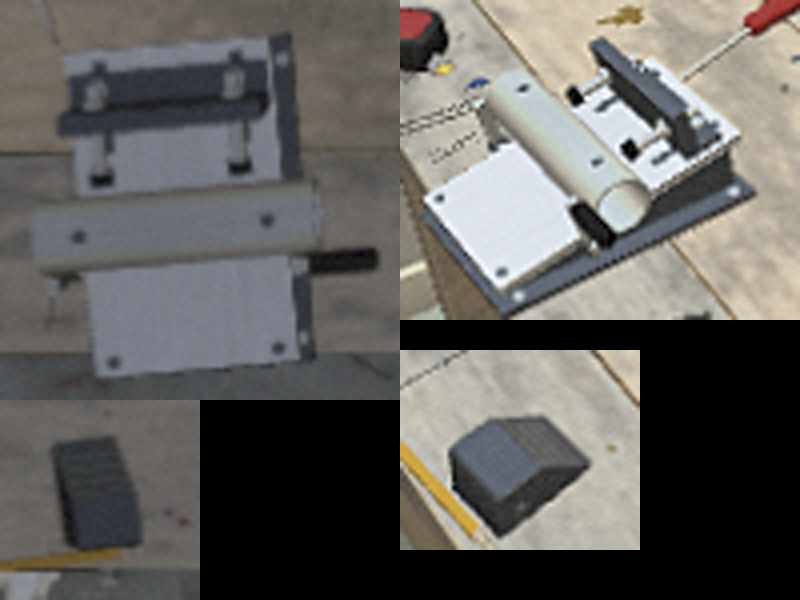

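```bash
python3 - <<'E'
from h import *
t=load('top');s=load('scene')
T=lambda x,y:(125+x/4,205+y/4); B=lambda x,y:(335+x/4,250+(y-400)/4)
C=lambda x,y:(120+(x-400)/4,140+y/4); D=lambda x,y:(210+(x-400)/4,285+(y-350)/4)
def pr(n,d,f,l,zs):
    for (x,y),z in zip(l,zs):
        u=np.array(f(x,y))-.375; print(n,(x,y),np.round(onz(d,*u,z),1))
pr('chock top',t,B,[(70,497),(133,487),(140,545),(77,548),(53,440),(115,435)],[42]*4+[3]*2)
pr('chock scene',s,D,[(450,455),(497,420),(543,467),(500,500),(548,418),(590,463)],[42]*4+[3]*2)
pr('plate top',t,T,[(63,55),(270,37),(95,377),(300,357)],[64,64,26,26])
pr('plate scn',s,C,[(424,198),(502,290),(742,136),(652,57)],[26,26,64,64])
pr('handle top',t,T,[(309,262),(377,257)],[79,79])
pr('buffer tip top',t,T,[(102,178),(238,168)],[80,80])
pr('bar low face',t,T,[(58,128),(262,112)],[90,90])
E
```

```text
chock top (70, 497) [ 413.5 -155.8   42. ]
chock top (133, 487) [ 420.  -197.4   42. ]
chock top (140, 545) [ 382.4 -200.8   42. ]
chock top (77, 548) [ 380.4 -159.4   42. ]
chock top (53, 440) [ 448.5 -153.3    3. ]
chock top (115, 435) [ 451.8 -195.7    3. ]
chock scene (450, 455) [ 375.7 -166.    42. ]
chock scene (497, 420) [ 408.9 -161.9   42. ]
chock scene (543, 467) [ 413.7 -201.3   42. ]
chock scene (500, 500) [ 383.7 -204.8   42. ]
chock scene (548, 418) [ 446.  -156.2    3. ]
chock scene (590, 463) [ 449.2 -195.     3. ]
plate top (63, 55) [562.5 403.3  64. ]
plate top (270, 37) [573.6 267.1  64. ]
plate top (95, 377) [348.9 387.1  26. ]
plate top (300, 357) [360.8 250.5  26. ]
plate scn (424, 198) [346.9 384.   26. ]
plate scn (502, 290) [359. 248.  26.]
plate scn (742, 136) [571.3 262.1  64. ]
plate scn (652, 57) [561.4 401.3  64. ]
handle top (309, 262) [427.8 238.3  79. ]
handle top (377, 257) [430.7 194.5  79. ]
buffer tip top (102, 178) [482.5 372.3  80. ]
buffer tip top (238, 168) [488.2 284.6  80. ]
bar low face (58, 128) [514.9 398.7  90. ]
bar low face (262, 112) [524.2 268.   90. ]
```

Call:
step_arm([
  [[0.5,-1,0,0,0,0.8,1],[0.5,-1,0,0,0,0.8,1],[0.5,-1,0,0,0,0.8,1],[0.5,-1,0,0,0,0.8,1],[0.4,-1,0,0,0,0.8,1]],
])

```text
t: 0.72
ee_pos: [401.8, 306.4, 404.5]
orientation: [-0.291, -3.128, 0.0]
ft_force: [-0.2, -0.1, -0.2]
width: 87.8
grasp_force: 0.0
```

Call:
step_arm([
  [[0,-1,0,0,0,0.8,1],[0,-1,0,0,0,0.8,1],[0,-1,0,0,0,0.8,1],[0,-1,0,0,0,0.8,1],[0,-1,0,0,0,0.8,1]],
])

```text
t: 1.35
ee_pos: [400.9, 56.6, 404.6]
orientation: [-0.147, 3.138, -0.0]
ft_force: [0.5, 0.3, 0.1]
width: 87.5
grasp_force: 0.0
```

Call:
step_arm([
  [[0,-1,0,0,0,0,1],[0,-1,-0.5,0,0,0,1],[0,-1,-0.5,0,0,0,1],[0,-1,-0.5,0,0,0,1],[0,-0.7,-0.5,0,0,0,1]],
])

```text
t: 1.98
ee_pos: [401.0, -178.8, 303.9]
orientation: [-0.142, 3.138, -0.0]
ft_force: [0.7, 0.3, 0.7]
width: 87.7
grasp_force: 0.0
```

Call:
step_arm([
  [[0,0,-0.6,0,0,0,1],[-0.03,-0.03,-0.6,0,0,0,1],[0,0,-0.6,0,0,0,1],[0,0,-0.4,0,0,0,1],[0,0,-0.1,0,0,0,1]],
])

```text
t: 2.6
ee_pos: [399.3, -178.2, 188.5]
orientation: [0.144, -3.136, -0.002]
ft_force: [-0.7, -0.5, -0.4]
width: 88.1
grasp_force: 0.0
```

Call:
step_arm([
  [[0,0,0,0,0,0,0.3],[0,0,0,0,0,0,0.3],[0,0,0,0,0,0,0.3],[0,0,0,0,0,0,0.3],[0,0,0,0,0,0,0.3]],
])

```text
t: 3.22
ee_pos: [400.0, -178.7, 190.1]
orientation: [-0.145, 3.137, -0.002]
ft_force: [-1.8, -4.1, 4.0]
width: 43.9
grasp_force: 30.0
```

Call:
step_arm([
  [[0,0,0.4,0,0,0,0.2],[0,0.2,0.8,0,0,0,0.2],[0,0.6,0.8,0,0,0,0.2],[0,0.9,0.8,0,0,0,0.2],[0,0.9,0,0,0,0,0.2]],
])

```text
t: 3.85
ee_pos: [400.2, -47.4, 332.1]
orientation: [-0.142, 3.133, -0.001]
ft_force: [1.5, -0.3, -4.4]
width: 43.9
grasp_force: 30.0
```

Call:
step_arm([
  [[0,0.9,0,0,0,0,0.2],[0,0.9,0,0,0,0,0.2],[0,0.9,0,0,0,-0.2,0.2],[0,0.9,0,0.06,-0.83,0,0.2],[-0.2,0.9,0,0.06,-0.83,0,0.2]],
])

```text
t: 4.47
ee_pos: [389.5, 178.1, 329.4]
orientation: [-0.117, 3.022, 0.006]
ft_force: [0.9, -0.7, -4.3]
width: 44.1
grasp_force: 30.0
```

Call:
step_arm([
  [[-0.5,0.9,0,0.06,-0.83,0,0.2],[-0.3,0.9,-0.4,0,0,0,0.2],[-0.1,0.6,-0.6,0,0,0,0.2],[0,0.2,-0.3,0,0,0,0.2],[0,0,0,0,0,0,0.2]],
])

```text
t: 5.1
ee_pos: [343.9, 306.7, 263.3]
orientation: [-0.118, 2.968, 0.005]
ft_force: [-1.0, -0.1, -4.6]
width: 43.8
grasp_force: 30.0
```

```bash
python3 - <<'E'
from h import *
from scipy.spatial.transform import Rotation as R
d=snap('scene','s1.png');t=snap('top')
o=readout.get_obs();M=R.from_rotvec(o['orientation']).as_matrix();print(o['ee_pos'],M.round(4).tolist(),o['ft_force'])
a=np.asarray(d['pixels'])[130:220,100:220,::-1];b=np.asarray(t['pixels'])[210:310,125:225,::-1]
cv2.imwrite('pics/c2.png',np.hstack([cv2.resize(a,(480,400)),cv2.resize(b,(300,400))]) if 0 else np.hstack([cv2.resize(a,(480,360),interpolation=2),cv2.resize(b[:90],(320,360) if 0 else (320,288),interpolation=2)]) if 0 else cv2.resize(a,(780,585),interpolation=2))
E
```

```text
[344.45927164 306.15292959 264.60229274] [[-0.9821, -0.0775, 0.1719], [-0.0767, 0.997, 0.0115], [-0.1723, -0.0019, -0.985]] [-0.21757643 -0.1867246  -3.80619537]
```

View pics/c2.png

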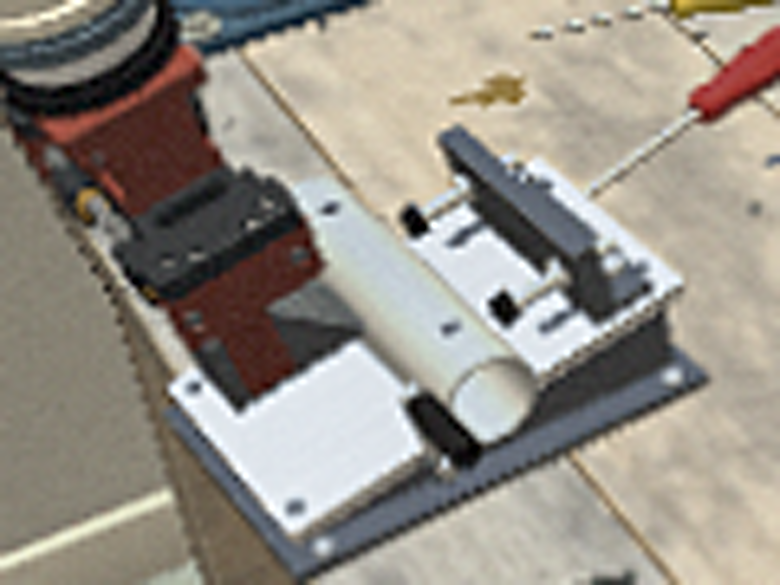

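Call:
step_arm([
  [[-0.134,0.2,-0.02,0,0,0,0.2],[0.038,0,-0.217,0,0,0,0.2],[0.038,0,-0.217,0,0,0,0.2],[0.038,0,-0.217,0,0,0,0.2],[0,0,0,0,0,0,0.2]],
])

```text
t: 5.82
ee_pos: [343.7, 316.2, 230.0]
orientation: [-0.115, 2.967, 0.006]
ft_force: [0.2, -0.1, -4.2]
width: 43.3
grasp_force: 30.0
```

```bash
cat >> h.py <<'E'
P0=np.array([460.5,325.5,45]);X=np.array([.982,.0741,.1736]);Y=np.array([-.0752,.9972,0]);N=np.array([-.1732,-.0131,.9848])
def st():
    o=readout.get_obs();p=o['ee_pos']-P0;f=o['ft_force']
    print('s_toe %.1f lat %.1f h %.1f'%(p@X+49,p@Y,p@N-190),'F xyn',np.round([f@X,f@Y,f@N],2),'mom',o['moment'].round(2),'t',o['t'],o['ee_pos'].round(2),o['width'])
E
python3 - <<'E'
from h import *
st()
E
```

```text
s_toe -34.3 lat -0.5 h 12.5 F xyn [-0.56 -0.16 -4.13] mom [ 0.08  0.19 -0.02] t 5.825 [343.67 316.22 229.95] 43.34530463287813
```

Call:
step_arm([
  [[0.014,0,-0.08,0,0,0,0.2],[0.014,0,-0.08,0,0,0,0.2],[0.003,0,-0.02,0,0,0,0.2],[0,0,0,0,0,0,0.2],[0,0,0,0,0,0,0.2]],
])

```text
t: 6.45
ee_pos: [345.3, 316.7, 222.3]
orientation: [-0.115, 2.965, 0.009]
ft_force: [0.8, 0.3, -4.5]
width: 44.0
grasp_force: 30.0
```

Call:
step_arm([
  [[0.003,0,-0.016,0,0,0,0.2],[0.003,0,-0.016,0,0,0,0.2],[0,0,0,0,0,0,0.2],[0,0,0,0,0,0,0.2],[0,0,0,0,0,0,0.2]],
])

```text
t: 7.08
ee_pos: [345.6, 316.6, 220.5]
orientation: [-0.115, 2.965, 0.009]
ft_force: [-1.4, -0.3, -5.1]
width: 43.8
grasp_force: 30.0
```

```bash
python3 -c "
from h import *
st()"
```

```text
s_toe -34.0 lat -0.2 h 2.9 F xyn [-2.29 -0.21 -4.79] mom [0.01 0.23 0.  ] t 7.075 [345.59 316.63 220.53] 43.82814065346928
```

Call:
step_arm([
  [[0.003,0,-0.018,0,0,0,0.2],[0,0,0,0,0,0,0.2],[0.003,0,-0.018,0,0,0,0.2],[0,0,0,0,0,0,0.2],[0,0,0,0,0,0,0.2]],
])

```text
t: 7.7
ee_pos: [345.9, 316.6, 218.7]
orientation: [-0.115, 2.965, 0.009]
ft_force: [-0.0, 0.3, -4.0]
width: 43.5
grasp_force: 30.0
```

Call:
step_arm([
  [[0.003,0,-0.014,0,0,0,0.2],[0,0,0,0,0,0,0.2],[0,0,0,0,0,0,0.2],[0,0,0,0,0,0,0.2],[0,0,0,0,0,0,0.2]],
])

```text
t: 8.32
ee_pos: [346.0, 316.6, 218.0]
orientation: [-0.115, 2.965, 0.009]
ft_force: [-0.5, -0.4, -3.7]
width: 43.9
grasp_force: 30.0
```

```bash
python3 -c "
from h import *
st()"
```

```text
s_toe -34.0 lat -0.2 h 0.3 F xyn [-1.16 -0.37 -3.55] mom [0.   0.14 0.03] t 8.325 [346.04 316.62 218.03] 43.88160999397285
```

Call:
step_arm([
  [[0.003,0,-0.014,0,0,0,0.2],[0,0,0,0,0,0,0.2],[0,0,0,0,0,0,0.2],[0,0,0,0,0,0,0.2],[0,0,0,0,0,0,0.2]],
])

```text
t: 8.95
ee_pos: [346.1, 316.6, 217.7]
orientation: [-0.115, 2.965, 0.009]
ft_force: [-4.0, -2.0, 6.6]
width: 43.5
grasp_force: 30.0
```

Call:
step_arm([
  [[0.003,0,-0.014,0,0,0,0.2],[0,0,0,0,0,0,0.2],[0,0,0,0,0,0,0.2],[0,0,0,0,0,0,0.2],[0,0,0,0,0,0,0.2]],
])

```text
t: 9.57
ee_pos: [346.1, 316.6, 217.6]
orientation: [-0.115, 2.965, 0.009]
ft_force: [-8.0, -2.9, 18.0]
width: 43.8
grasp_force: 30.0
```

```bash
python3 -c "
from h import *
st()"
```

```text
s_toe -34.1 lat -0.3 h -0.0 F xyn [-4.94 -2.32 19.2 ] mom [-0.26  0.77 -0.04] t 9.575 [346.06 316.61 217.64] 43.813661397153986
```

Call:
step_arm([
  [[-0.004,0,0.023,0,0,0,0.2],[0,0,0,0,0,0,0.2],[0.059,0.0045,0.0104,0,0,0,0.2],[0.059,0.0045,0.0104,0,0,0,0.2],[0.039,0.003,0.007,0,0,0,0.2]],
])

```text
t: 10.2
ee_pos: [351.7, 316.1, 218.7]
orientation: [-0.116, 2.97, 0.003]
ft_force: [-18.3, 1.5, 11.0]
width: 43.9
grasp_force: 30.0
```

Call:
step_arm([
  [[0,0,0,0,0,0,0.2],[0,0,0,0,0,0,0.2],[0,0,0,0,0,0,0.2],[0,0,0,0,0,0,0.2],[0,0,0,0,0,0,0.2]],
])

```text
t: 10.82
ee_pos: [351.8, 316.1, 218.7]
orientation: [-0.116, 2.97, 0.003]
ft_force: [-16.0, -0.9, 10.8]
width: 44.0
grasp_force: 30.0
```

```bash
python3 -c "
from h import *
st()"
```

```text
s_toe -28.3 lat -1.2 h 0.0 F xyn [-13.9    0.27  13.4 ] mom [0.22 2.11 0.25] t 10.825 [351.76 316.1  218.71] 44.02869826524353
```

```bash
python3 -c "
from h import *
d=snap('scene')
a=np.asarray(d['pixels'])[130:220,100:220,::-1]
cv2.imwrite('pics/c3.png',cv2.resize(a,(780,585),interpolation=2))
for y in(22,-22):
  print(proj(d,P0-28.3*X+y*Y+3*N), [(p-[100,130])*6.5 for p in [proj(d,P0-28.3*X+y*Y+3*N)]])
for z in (P0-19*X-22*Y+3*N,): print((proj(d,z)-[100,130])*6.5)
"
```

```text
[153.82172848 181.56884075] [array([349.84123513, 335.19746488])]
[160.33896377 188.53430785] [array([392.20326453, 380.47300101])]
[408.81964338 369.92097574]
```

View pics/c3.png

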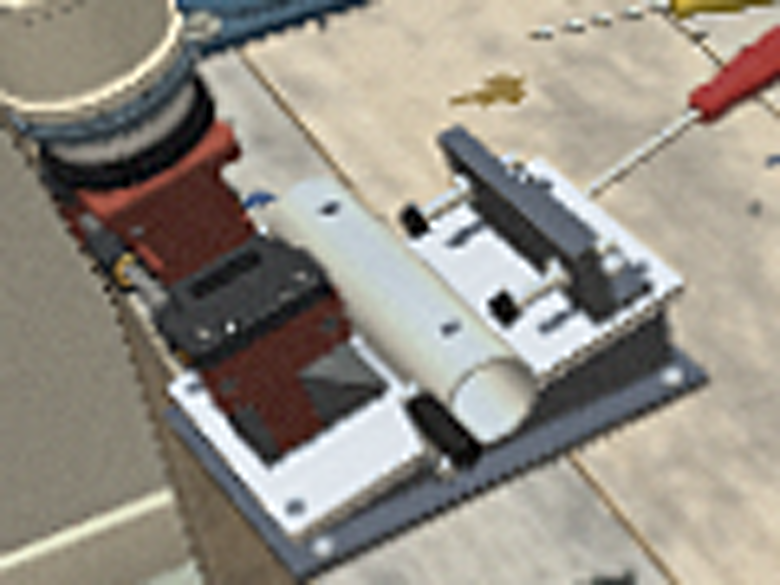

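Call:
step_arm([
  [[-0.003,0,0.018,0,0,0,0.2],[0,0,0,0,0,0,0.2],[0,0,0,0,0,0,0.2],[0,0,0,0,0,0,0.2],[0,0,0,0,0,0,0.2]],
])

```text
t: 11.5
ee_pos: [353.9, 317.2, 220.0]
orientation: [-0.115, 2.965, 0.008]
ft_force: [-0.2, 0.4, -4.9]
width: 44.0
grasp_force: 30.0
```

```bash
python3 -c "
from h import *
st()"
```

```text
s_toe -25.9 lat -0.3 h 0.9 F xyn [-1.01  0.39 -4.84] mom [-0.02  0.23  0.  ] t 11.5 [353.93 317.18 219.99] 43.97365373597574
```

Call:
step_arm([
  [[0.049,0.0037,0.0087,0,0,0,0.2],[0.039,0.003,0.007,0,0,0,0.2],[0,0,0,0,0,0,0.2],[0.001,0,-0.009,0,0,0,0.2],[0,0,0,0,0,0,0.2]],
])

```text
t: 12.12
ee_pos: [358.2, 317.5, 220.3]
orientation: [-0.115, 2.965, 0.008]
ft_force: [0.2, -0.2, -5.2]
width: 43.8
grasp_force: 30.0
```

```bash
python3 -c "
from h import *
st()"
```

```text
s_toe -21.6 lat -0.3 h 0.5 F xyn [-0.72 -0.17 -5.15] mom [ 0.05  0.22 -0.05] t 12.125 [358.23 317.53 220.34] 43.76426160860981
```

Call:
step_arm([
  [[0.04,0.003,0.003,0,0,0,0.2],[0,0,0,0,0,0,0.2],[0,0,0,0,0,0,0.2],[0,0,0,0,0,0,0.2],[0,0,0,0,0,0,0.2]],
])

```text
t: 12.75
ee_pos: [360.3, 317.7, 220.6]
orientation: [-0.115, 2.965, 0.009]
ft_force: [-0.2, 0.6, -4.7]
width: 43.5
grasp_force: 30.0
```

```bash
python3 -c "
from h import *
st()"
```

```text
s_toe -19.5 lat -0.2 h 0.4 F xyn [-0.92  0.57 -4.59] mom [0.04 0.27 0.04] t 12.75 [360.29 317.73 220.57] 43.477840652239045
```

Call:
step_arm([
  [[0.04,0.003,0.007,0,0,0,0.2],[0,0,0,0,0,0,0.2],[0,0,0,0,0,0,0.2],[0,0,0,0,0,0,0.2],[0,0,0,0,0,0,0.2]],
])

```text
t: 13.38
ee_pos: [362.2, 317.8, 220.8]
orientation: [-0.115, 2.965, 0.008]
ft_force: [-0.7, -0.6, -5.4]
width: 44.1
grasp_force: 30.0
```

```bash
python3 -c "
from h import *
st()"
```

```text
s_toe -17.5 lat -0.3 h 0.3 F xyn [-1.66 -0.54 -5.24] mom [-0.1   0.55 -0.02] t 13.375 [362.23 317.77 220.85] 44.05770443157382
```

Call:
step_arm([
  [[0.03,0.002,0.005,0,0,0,0.2],[0,0,0,0,0,0,0.2],[0,0,0,0,0,0,0.2],[0,0,0,0,0,0,0.2],[0,0,0,0,0,0,0.2]],
])

```text
t: 14.0
ee_pos: [363.9, 318.0, 221.2]
orientation: [-0.115, 2.965, 0.009]
ft_force: [-0.5, -0.7, -5.9]
width: 43.8
grasp_force: 30.0
```

```bash
python3 -c "
from h import *
st()"
```

```text
s_toe -15.8 lat -0.2 h 0.4 F xyn [-1.53 -0.68 -5.71] mom [0.09 0.38 0.  ] t 14.0 [363.9  318.05 221.22] 43.83707970874507
```

Call:
step_arm([
  [[0.03,0.002,0.005,0,0,0,0.2],[0,0,0,0,0,0,0.2],[0,0,0,0,0,0,0.2],[0,0,0,0,0,0,0.2],[0,0,0,0,0,0,0.2]],
])

```text
t: 14.62
ee_pos: [365.3, 318.0, 221.4]
orientation: [-0.115, 2.965, 0.009]
ft_force: [0.3, -0.2, -5.8]
width: 43.8
grasp_force: 30.0
```

```bash
python3 -c "
from h import *
st()"
```

```text
s_toe -14.4 lat -0.3 h 0.3 F xyn [-0.77 -0.23 -5.8 ] mom [-0.07  0.4  -0.04] t 14.625 [365.31 318.05 221.39] 43.831463564834785
```

```bash
python3 -c "
from h import *
d=snap('scene')
a=np.asarray(d['pixels'])[140:210,120:213,::-1]
b=cv2.imread('pics/scene0.png')[140:210,120:213]
cv2.imwrite('pics/c4.png',np.vstack([cv2.resize(x,(398,300),interpolation=2) for x in (b,a)]))
"
```

```text
(no output)
```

View pics/c4.png

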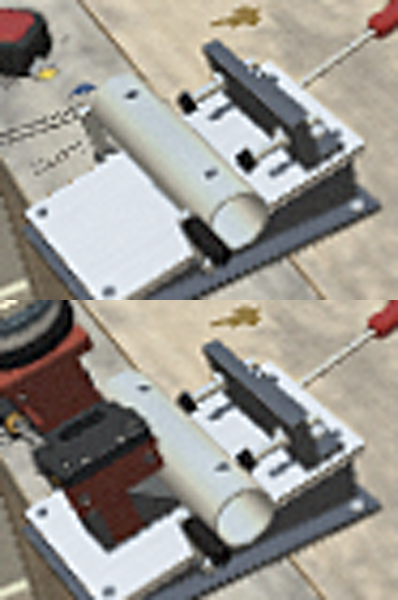

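Call:
step_arm([
  [[0.001,0,-0.006,0,0,0,0.2],[0.03,0.0022,0.005,0,0,0,0.2],[0,0,0,0,0,0,0.2],[0,0,0,0,0,0,0.2],[0,0,0,0,0,0,0.2]],
])

```text
t: 15.3
ee_pos: [366.8, 318.2, 221.3]
orientation: [-0.115, 2.965, 0.009]
ft_force: [-2.3, -0.1, -4.7]
width: 43.8
grasp_force: 30.0
```

```bash
python3 -c "
from h import *
st()"
```

```text
s_toe -12.9 lat -0.3 h -0.0 F xyn [-3.06  0.1  -4.21] mom [ 0.05  0.73 -0.  ] t 15.3 [366.82 318.17 221.34] 43.79629976109111
```

Call:
step_arm([
  [[0.03,0.0022,0.005,0,0,0,0.2],[0,0,0,0,0,0,0.2],[0,0,0,0,0,0,0.2],[0,0,0,0,0,0,0.2],[0,0,0,0,0,0,0.2]],
])

```text
t: 15.92
ee_pos: [367.8, 318.1, 221.5]
orientation: [-0.116, 2.966, 0.008]
ft_force: [-5.9, 0.2, -1.7]
width: 43.8
grasp_force: 30.0
```

```bash
python3 -c "
from h import *
st()"
```

```text
s_toe -11.9 lat -0.4 h -0.0 F xyn [-6.06  0.64 -0.62] mom [0.18 1.23 0.06] t 15.925 [367.82 318.11 221.52] 43.80034060408927
```

Call:
step_arm([
  [[0.03,0.0022,0.008,0,0,0,0.2],[0,0,0,0,0,0,0.2],[0,0,0,0,0,0,0.2],[0,0,0,0,0,0,0.2],[0,0,0,0,0,0,0.2]],
])

```text
t: 16.55
ee_pos: [368.6, 318.1, 221.7]
orientation: [-0.116, 2.968, 0.006]
ft_force: [-10.8, 1.5, -1.9]
width: 44.0
grasp_force: 30.0
```

```bash
python3 -c "
from h import *
st()"
```

```text
s_toe -11.1 lat -0.5 h 0.0 F xyn [-10.85   2.31   0.02] mom [0.44 1.8  0.24] t 16.55 [368.59 318.05 221.7 ] 43.98061474865326
```

Call:
step_arm([
  [[0.03,0.0022,0.006,0,0,0,0.2],[0,0,0,0,0,0,0.2],[0,0,0,0,0,0,0.2],[0,0,0,0,0,0,0.2],[0,0,0,0,0,0,0.2]],
])

```text
t: 17.18
ee_pos: [369.2, 318.0, 221.9]
orientation: [-0.116, 2.969, 0.005]
ft_force: [-16.4, 2.3, 1.1]
width: 44.2
grasp_force: 30.0
```

```bash
python3 -c "
from h import *
st()"
```

```text
s_toe -10.5 lat -0.6 h 0.1 F xyn [-15.75   3.5    3.92] mom [0.8  2.69 0.41] t 17.175 [369.24 318.04 221.87] 44.19507642918431
```

```bash
python3 -c "
from h import *
d=snap('scene')
a=np.asarray(d['pixels'])[145:205,140:210,::-1]
cv2.imwrite('pics/c5.png',cv2.resize(a,(700,600),interpolation=2))
# predicted axis point ends for tube touching at s
for s in (0,2,4,6):
  print(s,[((proj(d,P0+s*X+24*N+y*Y)-[140,145]+.5)*10).round(0) for y in(-90,)])
for s in (20,24,28,32): print('tip',s,[((proj(d,P0+s*X+24*N+y*Y)-[140,145]+.5)*10).round(0) for y in(-45,45)])
"
```

```text
0 [array([375., 455.])]
2 [array([380., 451.])]
4 [array([386., 448.])]
6 [array([392., 444.])]
tip 20 [array([356., 345.]), array([217., 209.])]
tip 24 [array([367., 338.]), array([228., 203.])]
tip 28 [array([378., 331.]), array([238., 196.])]
tip 32 [array([389., 324.]), array([249., 190.])]
```

View pics/c5.png

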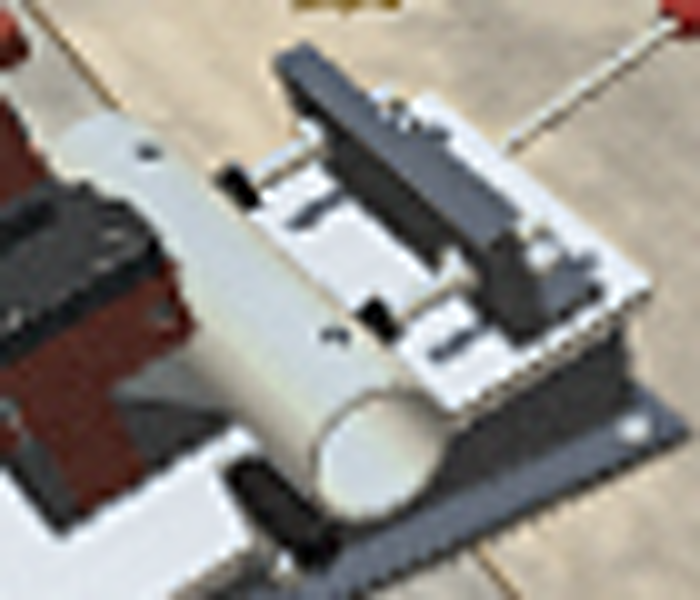

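```bash
cat >> h.py <<'E'
from scipy.spatial.transform import Rotation as R
def tip(p,o):
    q=np.asarray(p)+190*R.from_rotvec(o).as_matrix()[:,2]-P0; return np.round([q@X+49,q@Y,q@N],2)
def st2():
    st();o=readout.get_obs();print('tip',tip(o['ee_pos'],o['orientation']))
E
python3 -c "
from h import *
for p,o in [((360.3,317.73,220.57),(-.115,2.965,.009)),((365.31,318.05,221.39),(-.115,2.965,.009)),((366.82,318.17,221.34),(-.115,2.965,.009)),((367.82,318.11,221.52),(-.116,2.966,.008)),((368.59,318.05,221.7),(-.116,2.968,.006)),((369.24,318.04,221.87),(-.116,2.969,.005))]: print(tip(p,o))
st2()"
```

```text
[-19.5   -0.27   0.36]
[-14.41  -0.33   0.29]
[-12.93  -0.32  -0.02]
[-1.212e+01 -5.700e-01 -1.000e-02]
[-11.73  -0.93   0.03]
[-11.25  -1.11   0.09]
s_toe -10.5 lat -0.6 h 0.1 F xyn [-15.51   4.     3.91] mom [0.83 2.7  0.46] t 17.225 [369.24 318.03 221.86] 43.73125142042311
tip [-11.26  -1.06   0.08]
```

Call:
step_arm([
  [[-0.001,0.016,0.008,0,0,0,0.2],[0,0,0,0,0,0,0.2],[0,0,0,0,0,0,0.2],[0,0,0,0,0,0,0.2],[0,0,0,0,0,0,0.2]],
])

```text
t: 17.85
ee_pos: [369.3, 318.3, 221.9]
orientation: [-0.116, 2.97, 0.004]
ft_force: [-13.5, 0.5, -1.6]
width: 43.8
grasp_force: 30.0
```

```bash
python3 -c "
from h import *
st2()"
```

```text
s_toe -10.3 lat -0.3 h 0.1 F xyn [-13.47   1.56   0.71] mom [0.25 2.31 0.18] t 17.85 [369.34 318.34 221.94] 43.77431739877748
tip [-11.26  -0.99   0.14]
```

Call:
step_arm([
  [[0.025,0.006,0.008,0,0,0,0.2],[0,0,0,0,0,0,0.2],[0,0,0,0,0,0,0.2],[0,0,0,0,0,0,0.2],[0,0,0,0,0,0,0.2]],
])

```text
t: 18.48
ee_pos: [369.9, 318.4, 222.1]
orientation: [-0.116, 2.971, 0.002]
ft_force: [-16.8, 2.1, -0.0]
width: 43.9
grasp_force: 30.0
```

```bash
python3 -c "
from h import *
st2()"
```

```text
s_toe -9.8 lat -0.2 h 0.2 F xyn [-16.39   3.32   2.88] mom [0.41 2.91 0.27] t 18.475 [369.88 318.44 222.15] 43.9180472014658
tip [-10.96  -1.08   0.25]
```

Call:
step_arm([
  [[0,0.008,0.004,0,-0.06,0,0.2],[0,0,0,0,0,0,0.2],[0,0,0,0,0,0,0.2],[0,0,0,0,0,0,0.2],[0,0,0,0,0,0,0.2]],
])

```text
t: 19.1
ee_pos: [369.7, 318.6, 222.0]
orientation: [-0.115, 2.968, 0.001]
ft_force: [-17.1, 0.9, -3.2]
width: 44.0
grasp_force: 30.0
```

```bash
python3 -c "
from h import *
st2()"
```

```text
s_toe -10.0 lat -0.0 h 0.2 F xyn [-17.26   2.15  -0.22] mom [0.39 3.09 0.25] t 19.1 [369.65 318.6  222.02] 44.00287663701697
tip [-10.56  -1.08   0.16]
```

Call:
step_arm([
  [[0.01,0.004,0.002,0,-0.01,0,0.2],[0,0,0,0,0,0,0.2],[0,0,0,0,0,0,0.2],[0,0,0,0,0,0,0.2],[0,0,0,0,0,0,0.2]],
])

```text
t: 19.73
ee_pos: [369.7, 318.7, 222.0]
orientation: [-0.116, 2.968, 0.0]
ft_force: [-19.7, 1.3, -1.8]
width: 43.8
grasp_force: 30.0
```

```bash
python3 -c "
from h import *
st2()
d=snap('scene')
a=np.asarray(d['pixels'])[145:205,140:210,::-1]
cv2.imwrite('pics/c6.png',cv2.resize(a,(700,600),interpolation=2))"
```

```text
s_toe -9.9 lat 0.0 h 0.2 F xyn [-19.59   2.74   1.64] mom [0.57 3.58 0.3 ] t 19.725 [369.69 318.69 222.05] 43.82384233533546
tip [-10.54  -1.09   0.18]
```

View pics/c6.png

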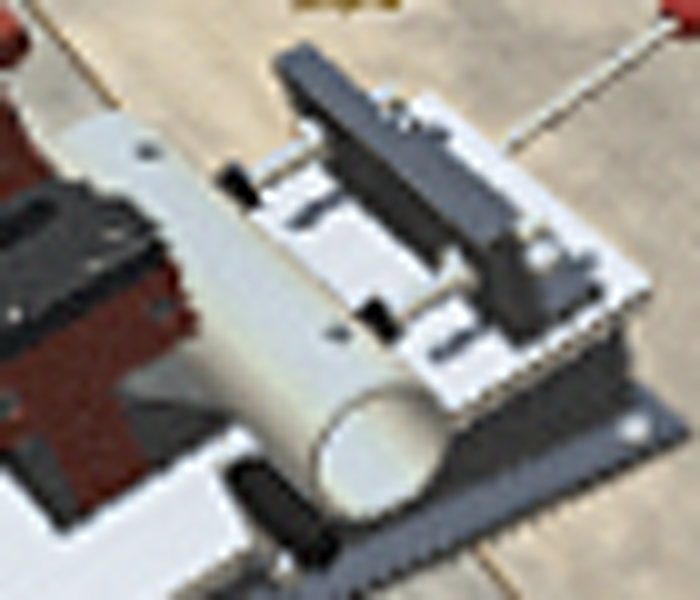

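Call:
step_arm([
  [[0,0,0,0,0,0,0.75],[0,0,0,0,0,0,0.75],[0,0,0,0,0,0,0.75],[0,0,0,0,0,0,0.75],[0,0,0,0,0,0,0.75]],
])

```text
t: 20.4
ee_pos: [373.2, 320.2, 223.5]
orientation: [-0.115, 2.96, 0.009]
ft_force: [0.1, 0.1, 0.5]
width: 65.9
grasp_force: 0.0
```

```bash
python3 -c "
from h import *
st2()"
```

```text
s_toe -6.1 lat 1.3 h 1.0 F xyn [0.2  0.06 0.49] mom [-0.01  0.11  0.02] t 20.4 [373.22 320.23 223.52] 65.9314882067835
tip [-5.14  1.19  0.99]
```

Call:
step_arm([
  [[-0.03,0,0.15,0,0,0,0.75],[-0.1,0,0.5,0,0,0,0.75],[-0.1,0,0.7,0,0,0,0.75],[0,0,0.6,0,0,0,0.5],[0,-0.5,0,-0.06,0.87,0,0]],
])

```text
t: 21.02
ee_pos: [362.0, 296.4, 323.8]
orientation: [-0.121, 3.017, 0.012]
ft_force: [0.3, -0.5, -0.5]
width: 49.2
grasp_force: 0.0
```

Call:
step_arm([
  [[0.5,-0.7,0,-0.06,0.87,0,0],[0.8,-0.6,0,-0.06,0.87,0,0],[0.5,-0.4,0,0,0,0,0],[0,0,0,0,0,0,0],[0,0,0,0,0,0,0]],
])

```text
t: 21.65
ee_pos: [450.8, 210.3, 321.0]
orientation: [0.122, -3.135, -0.0]
ft_force: [-0.3, 0.3, -0.3]
width: 1.0
grasp_force: 0.0
```

```bash
python3 -c "
from h import *
st2();print(readout.get_obs()['orientation'])
d=snap('scene')
a=np.asarray(d['pixels'])[140:210,120:213,::-1]
t=snap('top')
b=np.asarray(t['pixels'])[210:305,130:230,::-1]
cv2.imwrite('pics/c7.png',np.hstack([cv2.resize(a,(400,300),interpolation=2),cv2.resize(b,(400,300),interpolation=2)]))"
```

```text
s_toe 78.9 lat -114.1 h 84.9 F xyn [-0.28  0.3  -0.28] mom [ 0.04 -0.01  0.02] t 21.65 [450.84 210.34 320.96] 1.0038713014114182
tip [  45.13 -114.06   87.97]
[ 1.21612560e-01 -3.13511663e+00 -2.29329657e-04]
```

View pics/c7.png

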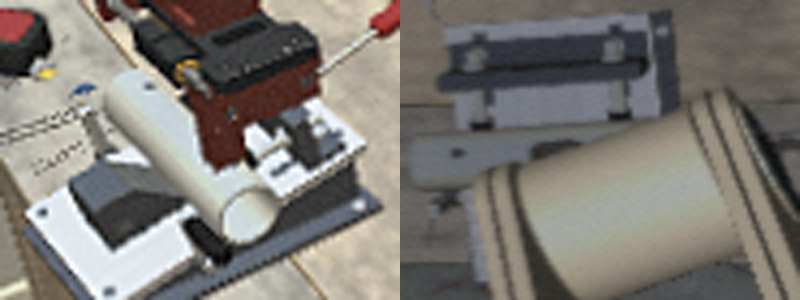

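Call:
step_arm([
  [[0.16,0.01,-0.1,0,0,0,0],[0,0,-0.6,0,0,0,0],[0,0,-0.6,0,0,0,0],[0,0,-0.28,0,0,0,0],[0,0,0,0,0,0,0]],
])

```text
t: 22.38
ee_pos: [459.3, 210.9, 241.1]
orientation: [0.123, -3.134, 0.001]
ft_force: [0.5, 0.2, 0.8]
width: 0.1
grasp_force: 0.0
```

Call:
step_arm([
  [[-0.2,-0.015,0,0,0,0,0],[-0.2,-0.015,0,0,0,0,0],[-0.2,-0.015,0,0,0,0,0],[0,0,0,0,0,0,0],[0,0,0,0,0,0,0]],
])

```text
t: 23.0
ee_pos: [429.7, 208.8, 242.8]
orientation: [0.122, -3.138, -0.002]
ft_force: [2.2, 1.1, 1.4]
width: 0.6
grasp_force: 1.3
```

Call:
step_arm([
  [[-0.16,-0.012,0,0,0,0,0],[-0.16,-0.012,0,0,0,0,0],[0,0,0,0,0,0,0],[0,0,0,0,0,0,0],[0,0,0,0,0,0,0]],
])

```text
t: 23.62
ee_pos: [415.1, 207.9, 242.9]
orientation: [-0.122, 3.137, 0.003]
ft_force: [7.0, 1.6, 0.1]
width: 1.0
grasp_force: 2.8
```

Call:
step_arm([
  [[0.1,0.007,0.2,0,0,0,0],[0,0,0.4,0,0,0,0],[-0.3,-0.022,0.1,0,0,0,0],[-0.24,-0.02,0,0,0,0,0],[0,0,0,0,0,0,0]],
])

```text
t: 24.25
ee_pos: [389.8, 205.1, 276.4]
orientation: [0.123, -3.134, 0.001]
ft_force: [0.2, 0.3, -0.4]
width: 0.9
grasp_force: 0.0
```

```bash
python3 -c "
from h import *
o=readout.get_obs();p=o['ee_pos']-P0;print(o['ee_pos'],o['ft_force'],'xj',p[0]*.9972+p[1]*.0752,'yj',p[1]*.9972-p[0]*.0752)
d=snap('scene')
a=np.asarray(d['pixels'])[140:215,110:210,::-1]
cv2.imwrite('pics/c8.png',cv2.resize(a,(800,600),interpolation=2))"
```

```text
[389.80135615 205.10406554 276.43747611] [ 0.19855039  0.27964958 -0.42628788] xj -79.55446191581518 yj -114.74228783047528
```

View pics/c8.png

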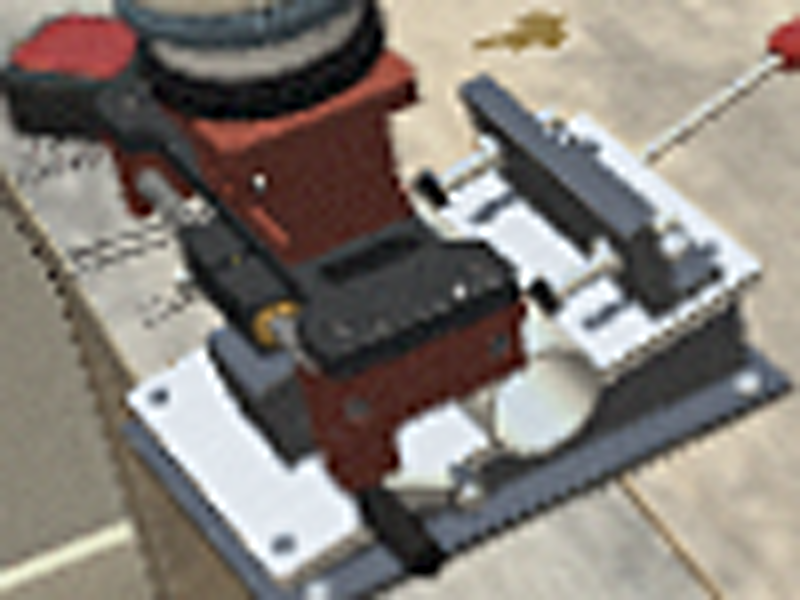

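Call:
step_arm([
  [[0,0,-0.3,0,0,0,0],[0,0,-0.2,0,0,0,0],[0,0,-0.2,0,0,0,0],[0,0,-0.2,0,0,0,0],[0,0,0,0,0,0,0]],
])

```text
t: 24.92
ee_pos: [391.1, 205.3, 230.6]
orientation: [0.122, -3.133, 0.001]
ft_force: [-0.3, -0.3, -0.1]
width: 0.8
grasp_force: 0.0
```

Call:
step_arm([
  [[0,0,-0.05,0,0,0,0],[0,0,0,0,0,0,0],[0,0,0,0,0,0,0],[0,0,0,0,0,0,0],[0,0,0,0,0,0,0]],
])

```text
t: 25.55
ee_pos: [391.6, 205.5, 229.5]
orientation: [0.122, -3.136, -0.0]
ft_force: [0.5, 0.2, 0.6]
width: 0.6
grasp_force: 0.0
```

Call:
step_arm([
  [[0,0,-0.06,0,0,0,0],[0,0,0,0,0,0,0],[0,0,0,0,0,0,0],[0,0,0,0,0,0,0],[0,0,0,0,0,0,0]],
])

```text
t: 26.18
ee_pos: [391.6, 205.5, 226.4]
orientation: [0.122, -3.136, -0.0]
ft_force: [-0.9, 0.3, 0.2]
width: 0.4
grasp_force: 0.3
```

```bash
python3 -c "
from h import *
o=readout.get_obs();p=o['ee_pos']-P0;print(o['ee_pos'],o['ft_force'],o['moment'])
d=snap('scene')
a=np.asarray(d['pixels'])[165:225,130:190,::-1]
cv2.imwrite('pics/c9.png',cv2.resize(a,(600,600),interpolation=2))"
```

```text
[391.60378513 205.49839502 226.38513716] [-0.90706504  0.29900351  0.15936228] [-0.00984776  0.08074553 -0.054682  ]
```

View pics/c9.png

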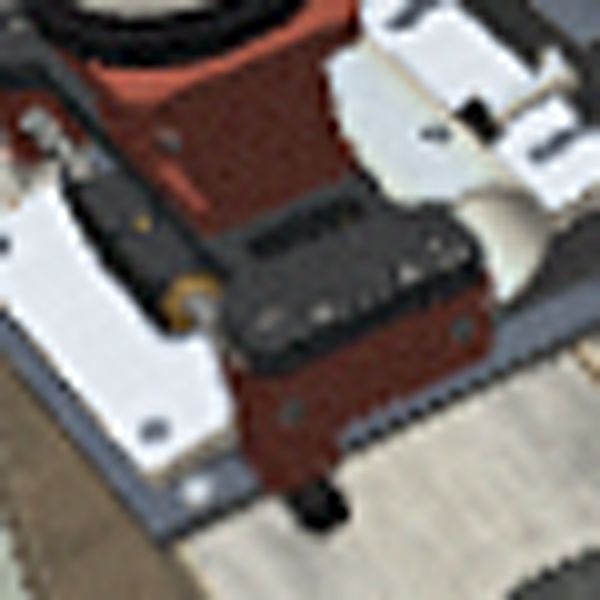

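Call:
step_arm([
  [[0,0,-0.04,0,0,0,0],[0,0,-0.04,0,0,0,0],[0,0,0,0,0,0,0],[0,0,0,0,0,0,0],[0,0,0,0,0,0,0]],
])

```text
t: 26.85
ee_pos: [391.8, 205.6, 222.4]
orientation: [0.122, -3.137, -0.001]
ft_force: [0.1, 0.1, -0.6]
width: 0.4
grasp_force: 0.0
```

Call:
step_arm([
  [[0,0,0.6,0,0,0,0],[0,0,0.8,0,0,0,0],[0.4,0,0.6,0,0,0,0],[0.6,0,0,0,0,0,0],[0,0,0,0,0,0,0]],
])

```text
t: 27.48
ee_pos: [443.1, 205.6, 323.1]
orientation: [0.12, -3.139, -0.002]
ft_force: [0.9, -0.6, -0.4]
width: 0.2
grasp_force: 0.0
```

```bash
cat > hd.py <<'E'
from h import *
def H(th,y,dr=0):
    r=45+dr
    xj=-34-r*np.sin(th);z=34+r*np.cos(th);return np.array([460.5+.9972*xj-.0752*y,325.5+.0752*xj+.9972*y,z])
d=snap('scene');g=np.asarray(d['pixels']).max(2)
m=(g<45).astype(np.uint8);m[:165]=0;m[225:]=0;m[:,:130]=0;m[:,200:]=0
n,l,s,c=cv2.connectedComponentsWithStats(m)
for i in range(1,n):
    if s[i,4]>8: print(s[i],c[i].round(1))
for th in(0,.9,1.1,1.3,1.5): print(th,proj(d,H(th,-88)).round(1),proj(d,H(th,-110)).round(1),proj(d,H(th,-132)).round(1))
d0=cv2.imread('pics/scene0.png').max(2);m=(d0<45).astype(np.uint8);m[:170]=0;m[215:]=0;m[:,:150]=0;m[:,185:]=0
n,l,s,c=cv2.connectedComponentsWithStats(m)
for i in range(1,n):
    if s[i,4]>8: print('t0',s[i],c[i].round(1))
print(readout.get_obs()['ee_pos'])
E
python3 hd.py
```

```text
[154 208  11  11  56] [158.9 213.1]
0 [167.1 191.2] [170.8 195.1] [174.6 199.1]
0.9 [157.2 200.8] [160.8 204.8] [164.5 208.9]
1.1 [156.2 203.4] [159.8 207.5] [163.4 211.6]
1.3 [155.8 206.1] [159.3 210.1] [162.9 214.3]
1.5 [155.9 208.5] [159.4 212.6] [163.  216.8]
t0 [176 175   3   5  10] [177.1 176.9]
t0 [163 191  11  11  59] [168.1 196. ]
[441.66890807 205.3412453  322.26787777]
```

Call:
step_arm([
  [[-0.6,0,0,0,0,0,0],[-0.4,0,-0.6,0,0,0,0],[0,0,-0.8,0,0,0,0],[0,0,-0.56,0,0,0,0],[0,0,-0.06,0,0,0,0]],
])

```text
t: 28.15
ee_pos: [389.9, 205.0, 219.8]
orientation: [0.122, -3.131, 0.003]
ft_force: [-1.5, -1.6, 0.7]
width: 0.7
grasp_force: 0.6
```

Call:
step_arm([
  [[0,0,-0.02,0,0,0,0],[0,0,-0.02,0,0,0,0],[0,0,0,0,0,0,0],[0,0,0,0,0,0,0],[0,0,0,0,0,0,0]],
])

```text
t: 28.78
ee_pos: [391.7, 205.6, 219.7]
orientation: [0.122, -3.136, -0.001]
ft_force: [0.6, -0.5, 2.6]
width: 0.5
grasp_force: 1.0
```

Call:
step_arm([
  [[0,0,-0.02,0,0,0,0],[0,0,0,0,0,0,0],[0,0,0,0,0,0,0],[0,0,0,0,0,0,0],[0,0,0,0,0,0,0]],
])

```text
t: 29.4
ee_pos: [391.8, 205.6, 219.1]
orientation: [0.122, -3.137, -0.001]
ft_force: [-0.9, -1.0, 11.7]
width: 0.4
grasp_force: 5.8
```

```bash
python3 -c "
from h import *
o=readout.get_obs();print(o['ee_pos'],o['ft_force'],o['moment'])"
```

```text
[391.77173283 205.61061982 219.05783893] [-0.94530038 -1.01768167 11.70627756] [-0.14563316  0.25275992  0.03119696]
```

Call:
step_arm([
  [[0,0,0.3,0,0,0,0],[0,-0.2,0.8,0,0,0,0],[0,-0.8,0.8,0,0,0,0],[0,-1,0.5,0,0,0,0],[0,-0.6,0,0,0,0,0]],
])

```text
t: 30.02
ee_pos: [391.7, 74.0, 340.8]
orientation: [-0.121, 3.138, 0.001]
ft_force: [0.6, -0.4, 0.3]
width: 0.7
grasp_force: 0.0
```

```bash
python3 hd.py; python3 -c "
from h import *
d=load('scene');n=np.asarray(d['pixels'])[145:205,140:210,::-1].copy()
n=cv2.resize(n,(700,600),interpolation=2)
g=lambda i:cv2.cvtColor(i,cv2.COLOR_BGR2GRAY).astype(np.float32)
n=g(n)
for f in('c5','c6'):
  o=g(cv2.imread('pics/%s.png'%f))
  for nm,(y0,y1,x0,x1) in {'rim':(370,530,310,460),'bar':(60,300,300,640),'hole':(310,370,300,370)}.items():
    print(f,nm,np.round(np.array(cv2.phaseCorrelate(o[y0:y1,x0:x1].copy(),n[y0:y1,x0:x1].copy())[0])/10,3))
"
```

```text
[147 165  20  21  46] [157.2 175.2]
[169 175  14   7  46] [175.6 178.2]
[148 176  12  16  52] [153.7 183.6]
[166 182  32  14  95] [182.3 189.3]
[154 209  11  11  52] [159.3 213.7]
0 [167.1 191.2] [170.8 195.1] [174.6 199.1]
0.9 [157.2 200.8] [160.8 204.8] [164.5 208.9]
1.1 [156.2 203.4] [159.8 207.5] [163.4 211.6]
1.3 [155.8 206.1] [159.3 210.1] [162.9 214.3]
1.5 [155.9 208.5] [159.4 212.6] [163.  216.8]
t0 [176 175   3   5  10] [177.1 176.9]
t0 [163 191  11  11  59] [168.1 196. ]
[391.07677269  72.42202106 339.90439539]
c5 rim [ 0.054 -5.038]
c5 bar [-0.007 -0.005]
c5 hole [ 0.125 -0.012]
c6 rim [-3.000e-03 -5.032e+00]
c6 bar [-0.008 -0.007]
c6 hole [ 0.125 -0.012]
```

```bash
python3 -c "
from h import *
d=snap('scene');n=cv2.resize(np.asarray(d['pixels'])[145:205,140:210,::-1].copy(),(700,600),interpolation=2)
g=lambda i:cv2.cvtColor(i,cv2.COLOR_BGR2GRAY).astype(np.float32)
n=g(n);o=g(cv2.imread('pics/c6.png'))
for (y0,y1,x0,x1) in [(310,365,305,360),(360,470,370,460)]:
  r=cv2.matchTemplate(n[y0-30:y1+30,x0-30:x1+30].copy(),o[y0:y1,x0:x1].copy(),cv2.TM_CCOEFF_NORMED);print(cv2.minMaxLoc(r)[1::2],'centre 30,30')
print(abs(n-o)[370:500,380:450].mean())
"
```

```text
(0.5973442196846008, (0, 60)) centre 30,30
(0.3644101321697235, (50, 10)) centre 30,30
107.37945
```

Call:
step_arm([
  [[0,0,0.8,0,0,0,0],[0,0.8,0.6,0,0,0,0],[0,1,0,0,0,0,0],[0,1,0,0,0,0,0],[0,1,0,0,0,0,0]],
])

```text
t: 30.75
ee_pos: [390.8, 267.9, 408.7]
orientation: [0.123, -3.136, -0.001]
ft_force: [1.3, 0.4, 0.2]
width: 0.4
grasp_force: 0.0
```

Call:
step_arm([
  [[-0.4,1,0,0,0,0,0],[-0.4,1,0,0,0,0,0],[-0.4,1,0,0,0,0,0],[-0.2,0.8,0,0,0,0,0],[0,0,0,0,0,0,0]],
])

```text
t: 31.38
ee_pos: [319.9, 458.2, 408.2]
orientation: [0.128, -3.135, -0.001]
ft_force: [0.0, -1.5, 0.3]
width: 0.5
grasp_force: 0.0
```

```bash
python3 hd.py|head -5; python3 -c "
from h import *
d=load('scene');n=cv2.resize(np.asarray(d['pixels'])[145:205,140:210,::-1].copy(),(700,600),interpolation=2)
g=lambda i:cv2.cvtColor(i,cv2.COLOR_BGR2GRAY).astype(np.float32)
n=g(n)
for f in('c5','c6'):
 o=g(cv2.imread('pics/%s.png'%f))
 for (y0,y1,x0,x1) in [(310,365,305,360),(360,500,370,460),(130,170,130,180)]:
  r=cv2.matchTemplate(n[y0-30:y1+30,x0-30:x1+30].copy(),o[y0:y1,x0:x1].copy(),cv2.TM_CCOEFF_NORMED);print(f,cv2.minMaxLoc(r)[1::2],'centre 30,30')
print(readout.get_obs()['ee_pos'])
"
```

```text
[177 165   6   6  11] [179.7 167.3]
[185 168   8  11  13] [188.3 173.6]
[137 185  12  13  17] [142.1 191.7]
[154 209  11  11  57] [159.2 213.6]
0 [167.1 191.2] [170.8 195.1] [174.6 199.1]
c5 (0.9729436635971069, (30, 29)) centre 30,30
c5 (0.9963737726211548, (31, 30)) centre 30,30
c5 (0.9909862875938416, (30, 30)) centre 30,30
c6 (0.9734600782394409, (29, 30)) centre 30,30
c6 (0.9955361485481262, (29, 30)) centre 30,30
c6 (0.9976986050605774, (30, 30)) centre 30,30
[320.28455774 456.6803903  407.99007234]
```

```bash
python3 -c "
from h import *
K=10
def up(i): return cv2.resize(cv2.cvtColor(i[145:205,140:210],cv2.COLOR_BGR2GRAY),(700,600),interpolation=cv2.INTER_CUBIC).astype(np.float32)
ims={'t0':up(cv2.imread('pics/scene0.png')),'now':up(np.asarray(load('scene')['pixels'])[:,:,::-1].copy()),'s1':up(cv2.imread('pics/s1.png')),'c5':cv2.cvtColor(cv2.imread('pics/c5.png'),6).astype(np.float32),'c6':cv2.cvtColor(cv2.imread('pics/c6.png'),6).astype(np.float32)}
def sub(a,b,w):
  y0,y1,x0,x1=w;r=cv2.matchTemplate(b[y0-12:y1+12,x0-12:x1+12].copy(),a[y0:y1,x0:x1].copy(),cv2.TM_SQDIFF);_,_,(x,y),_=cv2.minMaxLoc(r)
  return x-12,y-12
for nm,w in {'bufR':(290,335,365,410),'bufL':(160,200,230,270),'bar':(60,250,300,480),'rim':(360,500,370,460)}.items():
  print(nm,{k:sub(ims[k],ims['now'],w) for k in ims})
# dark profile centroids
for k,i in ims.items():
  print(k,[np.round([(xs*wt).sum()/wt.sum() for xs in np.mgrid[y0:y1,x0:x1]],1) for (y0,y1,x0,x1) in [(285,345,350,410),(150,210,210,270)] for wt in [np.clip(90-i[y0:y1,x0:x1],0,None)]])
"
```

```text
bufR {'t0': (2, -1), 'now': (0, 0), 's1': (1, -2), 'c5': (0, 0), 'c6': (0, 0)}
bufL {'t0': (0, -1), 'now': (0, 0), 's1': (0, -1), 'c5': (0, 0), 'c6': (0, 0)}
bar {'t0': (0, 0), 'now': (0, 0), 's1': (0, 0), 'c5': (0, 0), 'c6': (0, 0)}
rim {'t0': (12, -10), 'now': (0, 0), 's1': (12, -10), 'c5': (1, -1), 'c6': (-1, 0)}
t0 [array([324.1, 375.1]), array([191.1, 237.8])]
now [array([319.8, 379. ]), array([187.7, 239.5])]
s1 [array([324.1, 375.4]), array([191. , 237.7])]
c5 [array([319.9, 378.5]), array([188.1, 239.7])]
c6 [array([320., 379.]), array([187.4, 239.6])]
```

Call:
step_arm([
  [[0,-0.8,-0.2,0.06,-0.83,0,0],[0,-0.9,-0.4,0.06,-0.83,0,0],[0,-0.8,-0.5,0.06,-0.83,0,0],[-0.13,-0.35,-0.6,0,0,0,0],[0,0,-0.36,0,0,0,0]],
])

```text
t: 32.05
ee_pos: [314.0, 310.2, 304.4]
orientation: [-0.112, 2.971, 0.005]
ft_force: [0.2, 0.5, 0.2]
width: 0.4
grasp_force: 0.0
```

```bash
cat >> h.py <<'E'
def st3():
    o=readout.get_obs();f=o['ft_force'];M=R.from_rotvec(o['orientation']).as_matrix();q=o['ee_pos']+182*M[:,2]-P0
    print('fingertip s,lat,h',np.round([q@X,q@Y,q@N],2),'F',np.round([f@X,f@Y,f@N],2),'z.N',M[:,2]@X,o['t'],o['ee_pos'].round(1))
E
python3 -c "
from h import *
st3()"
```

```text
fingertip s,lat,h [-101.03   -4.71   99.02] F [0.27 0.5  0.15] z.N -0.005942530736907964 32.05 [314.  310.2 304.4]
```

Call:
step_arm([
  [[0.06,0.08,-0.4,0,0,0,0],[0.105,0.008,-0.6,0,0,0,0],[0.088,0.007,-0.5,0,0,0,0],[0.035,0.003,-0.2,0,0,0,0],[0,0,0,0,0,0,0]],
])

```text
t: 32.67
ee_pos: [329.4, 317.3, 220.2]
orientation: [-0.114, 2.97, 0.007]
ft_force: [-0.2, -0.2, -0.4]
width: 0.6
grasp_force: 0.0
```

Call:
step_arm([
  [[0.059,0.0045,0.0104,0,0,0,0],[0.059,0.0045,0.0104,0,0,0,0],[0,0,0,0,0,0,0],[0,0,0,0,0,0,0],[0,0,0,0,0,0,0]],
])

```text
t: 33.3
ee_pos: [335.3, 318.3, 221.5]
orientation: [-0.116, 2.969, 0.009]
ft_force: [0.0, 0.4, -0.2]
width: 0.7
grasp_force: 0.0
```

```bash
python3 -c "
from h import *
st3()"
```

```text
fingertip s,lat,h [-93.56   2.22  13.6 ] F [ 0.03  0.4  -0.16] z.N -0.0037003641343356444 33.3 [335.3 318.3 221.5]
```

Call:
step_arm([
  [[0.003,-0.05,0,0,0,0,0],[0.03,0.0022,0.005,0,0,0,0],[0,0,0,0,0,0,0],[0,0,0,0,0,0,0],[0,0,0,0,0,0,0]],
])

```text
t: 33.92
ee_pos: [337.0, 316.0, 221.7]
orientation: [-0.116, 2.969, 0.009]
ft_force: [-0.3, 0.2, -0.0]
width: 0.8
grasp_force: 0.0
```

```bash
python3 -c "
from h import *
st3()"
```

```text
fingertip s,lat,h [-92.01  -0.27  13.5 ] F [-0.3   0.18  0.05] z.N -0.0037249683119221877 33.925 [337.  316.  221.7]
```

Call:
step_arm([
  [[0.03,0.0022,0.005,0,0,0,0],[0,0,0,0,0,0,0],[0,0,0,0,0,0,0],[0,0,0,0,0,0,0],[0,0,0,0,0,0,0]],
])

```text
t: 34.55
ee_pos: [337.8, 315.9, 221.7]
orientation: [-0.116, 2.97, 0.008]
ft_force: [-5.5, 1.4, 0.9]
width: 0.5
grasp_force: 2.4
```

```bash
python3 -c "
from h import *
st3()"
```

```text
fingertip s,lat,h [-91.4   -0.57  13.41] F [-5.15  1.86  1.78] z.N -0.0050217204915314305 34.55 [337.8 315.9 221.7]
```

Call:
step_arm([
  [[0.024,0.004,0.007,0,0,0,0],[0,0,0,0,0,0,0],[0,0,0,0,0,0,0],[0,0,0,0,0,0,0],[0,0,0,0,0,0,0]],
])

```text
t: 35.17
ee_pos: [338.2, 315.8, 221.8]
orientation: [-0.116, 2.972, 0.006]
ft_force: [-10.8, 2.6, 3.2]
width: 0.2
grasp_force: 4.9
```

```bash
python3 -c "
from h import *
st3()"
```

```text
fingertip s,lat,h [-91.32  -0.82  13.45] F [-9.84  3.37  4.98] z.N -0.006649377078802377 35.175 [338.2 315.8 221.8]
```

Call:
step_arm([
  [[0.014,0.003,0.004,0,0,0,0],[0,0,0,0,0,0,0],[0,0,0,0,0,0,0],[0,0,0,0,0,0,0],[0,0,0,0,0,0,0]],
])

```text
t: 35.8
ee_pos: [338.4, 315.8, 221.9]
orientation: [-0.116, 2.973, 0.005]
ft_force: [-14.4, 4.5, 3.1]
width: 0.7
grasp_force: 6.4
```

```bash
python3 -c "
from h import *
st3()"
```

```text
fingertip s,lat,h [-91.31  -0.96  13.46] F [-13.31   5.58   5.52] z.N -0.007653395626492292 35.8 [338.4 315.8 221.9]
```

Call:
step_arm([
  [[0.008,0.014,0.01,0,0,0,0],[0,0,0,0,0,0,0],[0,0,0,0,0,0,0],[0,0,0,0,0,0,0],[0,0,0,0,0,0,0]],
])

```text
t: 36.42
ee_pos: [338.6, 316.0, 222.0]
orientation: [-0.116, 2.974, 0.003]
ft_force: [-12.9, 2.3, 0.4]
width: 0.7
grasp_force: 6.2
```

```bash
python3 -c "
from h import *
st3()"
```

```text
fingertip s,lat,h [-91.27  -1.    13.6 ] F [-12.4    3.25   2.64] z.N -0.008767512095984574 36.425 [338.6 316.  222. ]
```

Call:
step_arm([
  [[0.014,0.008,0.007,0,0,0,0],[0,0,0,0,0,0,0],[0,0,0,0,0,0,0],[0,0,0,0,0,0,0],[0,0,0,0,0,0,0]],
])

```text
t: 37.05
ee_pos: [338.8, 316.2, 222.2]
orientation: [-0.115, 2.975, 0.002]
ft_force: [-15.8, 2.6, 2.2]
width: 0.5
grasp_force: 7.3
```

```bash
python3 -c "
from h import *
st3()"
```

```text
fingertip s,lat,h [-91.18  -1.01  13.74] F [-14.91   3.78   4.87] z.N -0.009855372384418434 37.05 [338.8 316.2 222.2]
```

Call:
step_arm([
  [[0.014,0.008,0.01,0,0,0,0],[0,0,0,0,0,0,0],[0,0,0,0,0,0,0],[0,0,0,0,0,0,0],[0,0,0,0,0,0,0]],
])

```text
t: 37.67
ee_pos: [339.1, 316.3, 222.5]
orientation: [-0.115, 2.976, 0.001]
ft_force: [-16.9, 1.7, 1.4]
width: 0.8
grasp_force: 8.3
```

```bash
python3 -c "
from h import *
st3()"
```

```text
fingertip s,lat,h [-91.09  -1.04  13.96] F [-16.28   2.94   4.27] z.N -0.010992465046884463 37.675 [339.1 316.3 222.5]
```

Call:
step_arm([
  [[0.012,0.008,0.009,0,0,0,0],[0,0,0,0,0,0,0],[0,0,0,0,0,0,0],[0,0,0,0,0,0,0],[0,0,0,0,0,0,0]],
])

```text
t: 38.3
ee_pos: [339.3, 316.4, 222.7]
orientation: [-0.115, 2.977, -0.001]
ft_force: [-18.8, 1.2, 0.9]
width: 0.6
grasp_force: 9.1
```

```bash
python3 -c "
from h import *
st3()"
```

```text
fingertip s,lat,h [-90.99  -1.07  14.16] F [-18.18   2.62   4.17] z.N -0.011979435338921214 38.3 [339.3 316.4 222.7]
```

Call:
step_arm([
  [[-0.06,-0.004,-0.01,0,0,0,0],[-0.12,-0.01,-0.02,0,0,0,0],[-0.1,0,0.5,0,0,0,0],[-0.1,0,0.6,0,0,0,0],[-0.1,0,0.7,0,0,0,0]],
])

```text
t: 38.92
ee_pos: [318.8, 317.8, 313.7]
orientation: [-0.115, 2.968, 0.009]
ft_force: [0.3, 0.6, 0.9]
width: 0.6
grasp_force: 0.0
```

Call:
step_arm([
  [[0,0.5,0.7,0,0,0,0],[0,0.8,0.3,0,0,0,0],[0,0.8,0,0,0,0,0],[0,0.5,0,0,0,0,0],[0,0,0,0,0,0,0]],
])

```text
t: 39.55
ee_pos: [318.9, 449.1, 363.1]
orientation: [-0.118, 2.967, 0.011]
ft_force: [-0.1, -0.2, -1.0]
width: 0.8
grasp_force: 0.0
```

```bash
cp last_scene.npz prev.npz; python3 hd.py | head -6; python3 -c "
from h import *
def up(i): return cv2.resize(cv2.cvtColor(i[145:205,140:210],cv2.COLOR_BGR2GRAY),(1400,1200),interpolation=cv2.INTER_CUBIC).astype(np.float32)
f=lambda n:up(np.asarray(np.load(n)['pixels'])[:,:,::-1].copy())
a,b=f('prev.npz'),f('last_scene.npz');w=(720,1000,740,920);y0,y1,x0,x1=w
r=cv2.matchTemplate(b[y0-20:y1+20,x0-20:x1+20].copy(),a[y0:y1,x0:x1].copy(),cv2.TM_CCOEFF_NORMED);print(cv2.minMaxLoc(r),'20,20; .05px')
print(readout.get_obs()['ee_pos'],readout.get_obs()['ft_force'])"
```

```text
[138 187  10  11  14] [142.5 192.4]
[154 209  11  11  52] [159.2 213.6]
0 [167.1 191.2] [170.8 195.1] [174.6 199.1]
0.9 [157.2 200.8] [160.8 204.8] [164.5 208.9]
1.1 [156.2 203.4] [159.8 207.5] [163.4 211.6]
1.3 [155.8 206.1] [159.3 210.1] [162.9 214.3]
(0.7528396844863892, 0.9976341724395752, (40, 40), (19, 20)) 20,20; .05px
[318.68541904 447.88847313 362.76364178] [ 0.04898055  0.09801996 -0.16692686]
```

```bash
python3 -c "
from h import *
print(ctrl.close_job())"
```

```text
the job is handed in; nothing more can be done
None
```

The job is handed in at about 40 s: the chock holds the tube on the two stops, by force and movement an estimated 8–10 N that I couldn't measure directly, and the keeper is folded right down. After folding I pushed the chock's back once more with shut fingers (up to 18 N) as a check and the tube did not move. I viewed 11 pictures, one over the limit of 10.

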